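# Seat the modules, shut the cover and lock it on a vacuum-cleaner housing

## Robot

A 7-joint arm with a two-finger parallel gripper is mounted at the origin on the work surface. World frame = base frame: x ahead of the robot, y to its left, z up, the work surface at z = 0. Lengths are in mm, angles in rad, forces in N, time in s.
With the tool pointing down it reaches from about 400 to 850 mm from the base axis. Payload 4.5 kg.
Tool frame: the origin (TCP) lies midway between the tips of the shut fingers; the grasp point (between the pads) lies 19 mm behind it; z points along the fingers, y is the line along which they close (so a half turn about z gives the same grasp; the last joint's range is limited). The gripper opens to 88 mm and grips with 3 to 60 N. Pads are 18 mm wide; open, the fingers measure 123 mm over their backs; the gripper's body (75 mm by 187 mm) begins 45 mm behind the grasp point.
Start: joints at [1.369, 0.689, -0.195, 1.565, 0.157, 0.902, -0.215], TCP at [146.041, -607.722, 238.743] pointing down, gripper open.
Joint ranges: [-3.01, 3.01], [-0.46, 2.08], [-1.47, 1.51], [0.13, 2.56], [-1, 4.14], [0.04, 2.09], [-2.66, 2.66]. Speed limits (rad/s): [2.57, 2.57, 3.14, 3.14, 3.14, 3.14, 3.14].

## Interface

Orientations are given as a rotation vector (axis times angle).
In Python, from workcell import * gives the robot as it stands. The module is installed in compiled form; this text tells all that it offers.
- The arm moves only by the shell command python3 -m pendant 'ROWS' [OPENING] [FORCE]. ROWS is JSON, a list of rows, each an object with "translation": the shift along the tool's x, y, z in mm, a list of three; "twist": the turn, a rotation vector about the tool's x, y, z in degrees, a list of three. A call has 1 to 5 rows; each row is the pose to reach, as a shift and turn from the pose commanded when the call began, along the tool's axes at that moment; what a row does not reach only later rows make up. A row lasts 1/10 s, in which the tool goes at most 50 mm and 8.59 degrees, less where a joint would pass 70% of its speed; a pose out of reach is approached as far as the arm can. A call with a gripper value outside its range is refused whole. OPENING is the opening in per cent of the stroke, from 0 (shut) to 100 (fully open), set as the call begins (- or left out, the last holds). The fingers move at their own pace and stop on an object; FORCE is the grip in N (left out, the last holds). Time passes only in rows, so rows that repeat a pose let the fingers close. It gives the time, the measured TCP pose, the force, the opening and the grip force at its end, in the units of the state.
- observe(): the state, without advancing time (a new reading comes with each control period).
- read_camera(name): name is "side" or "top"; returns a dict with "frame" (384x512x3 uint8, blue, green, red), "fx", "fy", "cx", "cy" (pixels), "rvec" (rotation vector, rad) and "tvec" (3), from world to camera coordinates, as OpenCV has them. Camera axes: x right, y down, z forward; pixel columns grow to the right and rows downward; lengths in mm; the calibration is good to about 2 mm. A picture is of the moment at which its call begins. There is no depth.
- sign_off(): hands the job in; it is judged then, once.
The state is a dict: "t": time; "joint_pos": joint angles; "joint_velocities": joint speeds; "tau": joint torques, N m; "tool_pos": TCP position; "eef_rot": TCP orientation; "force": force on the tool from outside, world axes, zero at the start; "torque": the same for the moment, N m; "grip_width": finger opening in mm; "grasp_force": force on a finger pad.
Only numpy, scipy, OpenCV 4.12 (cv2) and the standard library are available. Lean on these libraries where they do the work, as an engineer would, in place of code of your own. Each camera call takes 0.05 s, during which the arm holds its last target. There are 200 camera calls.

## Task

Close up the control bay of the vacuum-cleaner housing on the bench: press the rectangular switch module and the round buzzer fully home in their pockets, without pressing on the bare circuit board in the third pocket, then fold the hinged cover over them and push it fully shut. Next, with the lock knob still raised, turn it until its nose points over the cover, in line with the rib on it, and only then press the knob down fully home. Leave the loose things around the housing where they are.

Things in the scene. Friction and masses are not known exactly. Their poses are not given: they have to be found in the camera images.
- housing: Half of a red vacuum-cleaner housing, open side up, fixed to the bench: 474 mm long (y), 84 wide (x), walls 42 high. Origin: on the bench under the middle of the control bay; x away from the robot across the bay, y towards the lock knob; turned by up to 20 degrees. Three pockets, rims 40 mm high, lie at x = 0, y = -62, 0, +62 mm; which of switch, buzzer and board is in which changes.
- switch_top (a point): Middle of the flat top of the switch module: a grey rectangular top 30 mm (x) by 34 (y), 6 high, on a black 46 x 48 x 4 mm flange; axes as the housing. Fully home, the flange lies on the pocket rim and the top is 50 mm above the bench; it starts 6 to 9 mm higher. It moves only straight down, resisting with about 9 N, and stays where it is left.
- switch (a joint): How far the switch module has been pressed down, m: 0 = 9 mm proud, 0.009 = fully home.
- buzzer_top (a point): Middle of the flat top of the buzzer: a grey round top 34 mm across and 6 mm high on the same black 46 x 48 x 4 mm flange. Heights, motion and resistance as for the switch module.
- buzzer (a joint): How far the buzzer has been pressed down, m: 0 = 9 mm proud, 0.009 = fully home.
- board_top (a point): Middle of the upper face of a bare green circuit board, 38 x 40 mm, 32 mm above the bench, with small parts and a glass dome up to 9 mm higher, fixed in the third pocket. Not to be pressed on.
- cover (a joint): Opening angle of the bay cover, rad: 0 = fully shut, 1.85 to 2.15 at the start (leaning back towards the robot), at most 2.3. The hinge is stiff: the cover stays at any angle; its free edge takes about 3 N to move, over the whole travel.
- cover_hinge (a point): Middle of the hinge axis of the cover, 46 mm above the bench at housing x = -40 mm (the side nearer the robot); the axis runs along the housing's y axis.
- cover_edge (a point): Middle of the free edge of the cover, on its outer face; housing x = +40 mm when shut. The cover is a black plate 80 mm (from the hinge) by 200 (along it), 4 thick, with a 12 mm skirt inside and a 50 mm wide tab reaching 12 mm past the edge. Its outer face is 14 mm off the hinge axis, so shut it lies level 60 mm up. A low white 22 mm rib at the end by the knob points to the knob's axis.
- lock_grip (a point): On the axis of the black lock knob, on its grip bar, 92 mm above the bench when the knob is up, 84 when home. The bar is upright, 12 mm thick, 40 long, 27 high; it stands on a disc 42 mm across whose upper face is 16 mm below this point. A nose at disc level reaches 47 mm from the axis, in line with the bar, on this point's -y side. Axes turn with the knob. Turning takes 0.06 N m.
- lock_top (a point): Middle of the top of the lock knob's grip bar, 11 mm above lock_grip: 103 mm above the bench when up, 95 mm when home. The knob stands on a 60 mm high post at housing x = 0, y = +135 mm.
- lock_nose (a point): End of the nose of the lock knob, 45 mm from the axis.
- lock_turn (a joint): Angle of the lock knob, rad, counter-clockwise seen from above: 0 = nose along the housing's -y axis, over the shut cover and in line with the rib; 0.75 to 1.35 at the start (nose swung to the side away from the robot).
- lock (a joint): How far the lock knob has been pressed down, m: 0 = up, 0.008 = fully home; it resists with about 8 N and stays where it is left. At the start 0 to 0.002.
- mark (a point): Point on the housing's frame at the cover's rib (x = 0, y = +90 mm, 60 mm high), above which the end of the nose must come to stand.
- driver: Bystander: a screwdriver 190 mm long lying on the bench; origin at its underside (the middle of it). Leave it where it is.
- bearing: Bystander: a steel ball bearing, 26 mm across and 8 mm high, lying in the housing's hand grip; origin at its underside (the middle of it). Leave it where it is.
- battery: Bystander: a black battery pack 75 x 110 x 62 mm; origin at its underside (the middle of it). Leave it where it is.
- motor: Bystander: a small steel motor lying on its side, 48 mm across; origin at its underside (the middle of it). Leave it where it is.
- dish: Bystander: a steel dish 90 mm across and 22 mm high; origin at its underside (the middle of it). Leave it where it is.
- jar: Bystander: a clear jar with a black cap, 52 mm across and 60 mm high; origin at its underside (the middle of it). Leave it where it is.
- impeller: Bystander: a grey fan wheel 68 mm across and 30 mm high; origin at its underside (the middle of it). Leave it where it is.

How it is judged (in metres and radians):
On the way, in this order (a step that is already met when the one before it is completed fails the run):
1. switch module and buzzer both pressed fully home while the cover is open (value of joint each of switch, buzzer above 0.0075 m and value of joint cover above 0.8 rad), for 0.1 s.
2. cover fully shut over the seated modules (value of joint each of switch, buzzer above 0.0075 m and value of joint cover below 0.04 rad), for 0.1 s.
3. lock knob, still raised, turned so that its nose faces the rib (value of joint cover below 0.04 rad and value of joint lock_turn between -0.15 and 0.15 rad and value of joint lock below 0.005 m), for 0.1 s.
4. lock knob pressed fully home with its nose on the mark (value of joint cover below 0.04 rad and value of joint lock_turn between -0.15 and 0.15 rad and value of joint lock above 0.0065 m), for 0.1 s.
At the end, for the whole second after the job is handed in: Switch module and buzzer within 1.5 mm of fully home, cover within 0.04 rad of shut, lock knob's nose within 0.15 rad of the mark and the knob within 1.5 mm of fully home (all of step 4 and value of joint each of switch, buzzer above 0.0075 m); the robot touches nothing.
It fails at once if the circuit board is pressed on (more than 3 N) (contact force between board and anything else above 3 N).
It fails at once if a loose bystander is moved by more than 30 mm (distance of any of driver, bearing, battery, motor, dish, jar, impeller from where it was at the start of the episode above 0.03 m).
It also fails if it takes over 58 s, if anything falls off the work surface, if the arm or the gripper's body presses on something with over 40 N, if the wrist force passes 120 N, or if a joint passes its speed limit or range.

## Working session

There is one attempt and no reset: what is moved stays moved. The work goes in short steps, Python scripts to look and compute and a shell command to move; the robot and the scene stay as the last step left them, time stands still between calls to the robot, and variables do not carry over. Pictures are saved under pics/ and viewed, at most 10 in all, crops included, and the job is handed in when it is done.

```bash
mkdir -p pics; python3 - <<'E'
from workcell import *
import cv2
for n in("top","side"):
    c=read_camera(n); cv2.imwrite(f"pics/{n}0.png",c["frame"]); print(n,c["fx"],c["cx"],c["cy"],c["rvec"],c["tvec"])
s=observe();print(s)
E
```

```text
top 498.89576561664995 260.6795868806169 195.03739587358467 [ 2.16388034 -2.22489695 -0.00572965] [  60.0734015   576.13232013 1259.20358222]
side 361.22991001183493 260.7769581475809 190.2877744464121 [ 2.19893245 -0.75235734  0.33610887] [-449.25803841  316.81413412  547.96762689]
{'t': 0.1, 'joint_pos': array([ 1.36880681,  0.68989931, -0.19453466,  1.56616516,  0.15734642,
        0.90248899, -0.21510956]), 'joint_velocities': array([ 3.97554540e-04, -1.06066396e-03, -3.66847083e-04, -1.98195118e-03,
        2.46243128e-04, -6.19364987e-05,  4.87650652e-04]), 'tau': array([-3.77832621e-03, -5.28502250e+01, -1.27126593e+00, -1.53837240e+01,
       -5.24500944e-02,  2.03134856e-03,  4.71883550e-05]), 'tool_pos': array([ 145.84116957, -607.20769161,  238.01105685]), 'eef_rot': array([-3.11824580e+00, -3.69491866e-01,  5.00599472e-04]), 'force': array([-1.03607259, -0.13427307, -0.81169795]), 'torque': array([-0.00595058,  0.03858647,  0.00439107]), 'grasp_force': 0.0, 'grip_width': 88.12551869955229}
```

View pics/top0.png

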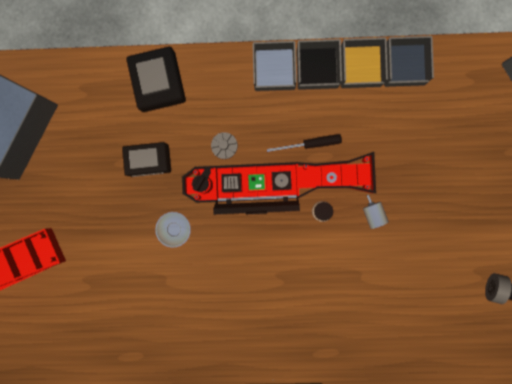

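View pics/side0.png

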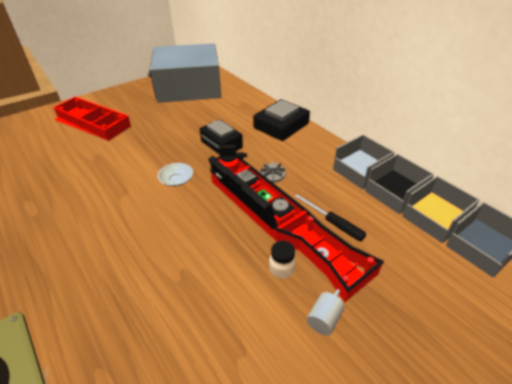

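The top view shows the knob at about (203,182), switch (231,183), board (257,182) and buzzer (282,181). The cover is open below them, towards the robot, around (257,208).

```bash
cat > h.py <<'E'
import numpy as np, cv2
from workcell import *
def ray(c,u,v,z):
    R=cv2.Rodrigues(np.array(c["rvec"]))[0]; t=np.array(c["tvec"]).ravel()
    o=-R.T@t; d=R.T@np.array([(u-c["cx"])/c["fx"],(v-c["cy"])/c["fy"],1])
    return o+d*(z-o[2])/d[2]
def proj(c,p):
    K=np.array([[c["fx"],0,c["cx"]],[0,c["fy"],c["cy"]],[0,0,1.]])
    return cv2.projectPoints(np.array(p,float).reshape(-1,3),np.array(c["rvec"]),np.array(c["tvec"]),K,None)[0].reshape(-1,2)
E
python3 - <<'E'
from h import *
c=read_camera("top"); f=c["frame"]
print("center ray",ray(c,260,195,0), "right/up", ray(c,300,195,0), ray(c,260,150,0))
hsv=cv2.cvtColor(f,cv2.COLOR_BGR2HSV)
roi=np.zeros(f.shape[:2],np.uint8); roi[145:225,175:385]=1
red=(cv2.inRange(hsv,(0,200,120),(4,255,255))|cv2.inRange(hsv,(176,200,120),(180,255,255)))*roi
g=cv2.inRange(hsv,(40,100,60),(80,255,255))*roi
m=cv2.moments(g,True); b=ray(c,m["m10"]/m["m00"],m["m01"]/m["m00"],32); print("board",b)
grey=cv2.inRange(hsv,(0,0,70),(180,60,200))*roi
n,l,st,ce=cv2.connectedComponentsWithStats(grey)
for i in range(1,n):
    if st[i,4]>15: print(st[i],ce[i],ray(c,*ce[i],57))
x=cv2.resize(f[150:225,175:385],None,fx=3.8,fy=3.8,interpolation=cv2.INTER_CUBIC); cv2.imwrite("pics/crop.png",x)
s=read_camera("side");cv2.imwrite("pics/crops.png",cv2.resize(s["frame"][130:240,195:315],None,fx=5,fy=5,interpolation=cv2.INTER_CUBIC))
E
```

```text
center ray [577.9153057   45.99328669   0.        ] right/up [575.04289724 -55.97975911   0.        ] [693.13621689  42.83351129   0.        ]
board [611.67124902  54.91816333  32.        ]
[212 145  25  13 260] [223.88461538 150.14615385] [688.94249034 129.78137656  57.        ]
[267 145  38   7  78] [283.74358974 147.37179487] [691.212592   -16.94416151  57.        ]
[274 173  15  15 165] [281.21212121 180.03030303] [611.56165329  -8.49727026  57.        ]
[327 173   9   9  39] [331.07692308 177.07692308] [ 615.22913237 -129.85725361   57.        ]
[223 176  16  13 185] [230.54054054 182.17837838] [609.90177189 115.47900454  57.        ]
[364 195  21  30 382] [374.67801047 213.10209424] [ 524.83671259 -232.33570911   57.        ]
[231 197  53   4 102] [256.64705882 198.1372549 ] [569.07733889  52.65089715  57.        ]
[287 196  10   2  18] [291.5        196.55555556] [570.5531838  -32.38384909  57.        ]
[218 199  11   2  20] [222.55 199.45] [568.20151803 136.15754705  57.        ]
[175 212  15  13 135] [180.36296296 219.28148148] [522.5236387  240.98780453  57.        ]
```

View pics/crop.png

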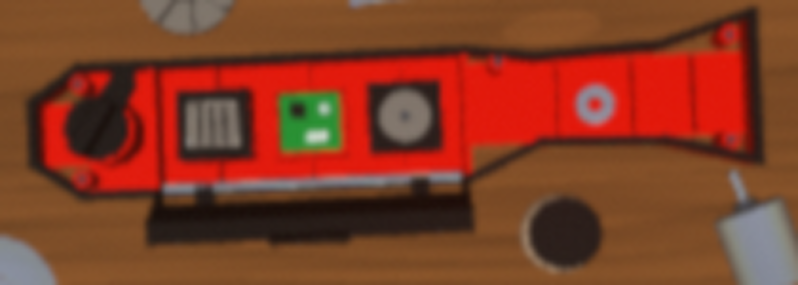

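View pics/crops.png

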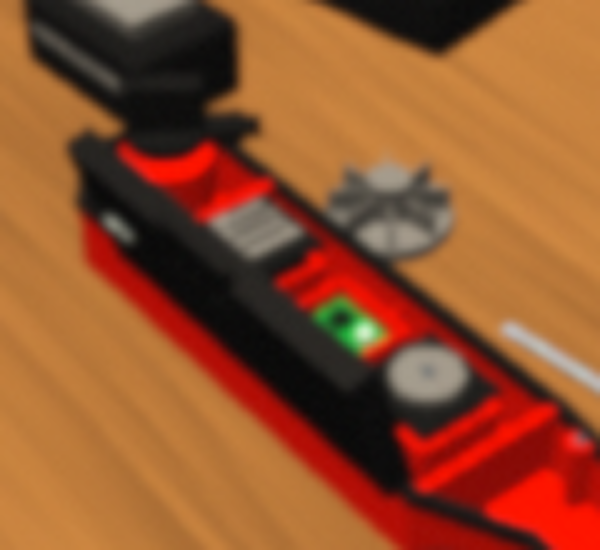

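```bash

P='[{"translation":[30,-24,0],"twist":[0,0,0]},{"translation":[60,-48,0],"twist":[0,0,0]}]'
python3 -m pendant '[{"translation":[30,-24,2],"twist":[0,0,0]},{"translation":[59,-47,4],"twist":[0,0,0]},{"translation":[89,-71,6],"twist":[0,0,0]},{"translation":[118,-95,8],"twist":[0,0,0]},{"translation":[148,-118,10],"twist":[0,0,0]}]' 0 20
python3 -m pendant '[{"translation":[30,-24,2],"twist":[0,0,0]},{"translation":[59,-47,4],"twist":[0,0,0]},{"translation":[89,-71,6],"twist":[0,0,0]},{"translation":[118,-95,8],"twist":[0,0,0]},{"translation":[148,-118,10],"twist":[0,0,0]}]'
```

```text
t: 0.7
tool_pos: [262.9, -457.0, 228.6]
eef_rot: [-3.12, -0.369, 0.0]
force: [0.3, 0.3, 0.9]
grip_width: 50.2
grasp_force: 0.0
t: 1.2
tool_pos: [379.3, -307.8, 218.7]
eef_rot: [3.12, 0.369, -0.0]
force: [-0.1, -0.8, -0.5]
grip_width: 10.2
grasp_force: 0.0
```

```bash

python3 -m pendant '[{"translation":[30,-24,2],"twist":[0,0,0]},{"translation":[59,-47,4],"twist":[0,0,0]},{"translation":[89,-71,6],"twist":[0,0,0]},{"translation":[118,-95,8],"twist":[0,0,0]},{"translation":[148,-118,10],"twist":[0,0,0]}]' 0 20
python3 -m pendant '[{"translation":[30,-24,6],"twist":[0,0,2.5]},{"translation":[59,-47,14],"twist":[0,0,5]},{"translation":[89,-71,24],"twist":[0,0,7.5]},{"translation":[118,-95,36],"twist":[0,0,10]},{"translation":[148,-118,50],"twist":[0,0,12.5]}]'
python3 -m pendant '[{"translation":[0,0,10],"twist":[0,0,0]},{"translation":[0,0,20],"twist":[0,0,0]},{"translation":[0,0,20],"twist":[0,0,0]}]'
python3 - <<'E'
from h import *
s=observe();print(s["tool_pos"],s["joint_pos"].round(2))
c=read_camera("top")
print(proj(c,[s["tool_pos"],[611.5,-8.5,57]]))
a=c["frame"][130:230,220:340]; b=read_camera("side")["frame"][130:240,195:315]
cv2.imwrite("pics/a.png",np.hstack([cv2.resize(a,(400,333)),cv2.resize(b,(363,333))]))
E
```

```text
t: 1.7
tool_pos: [495.7, -158.3, 208.6]
eef_rot: [-3.12, -0.37, 0.0]
force: [0.2, 0.1, 0.0]
grip_width: 0.3
grasp_force: 0.0
t: 2.2
tool_pos: [612.3, -8.9, 158.4]
eef_rot: [3.141, 0.026, 0.001]
force: [0.8, 0.3, 0.1]
grip_width: 0.6
grasp_force: 0.0
t: 2.5
tool_pos: [609.5, -12.1, 137.2]
eef_rot: [3.14, 0.026, -0.006]
force: [0.2, 0.0, -0.1]
grip_width: 0.9
grasp_force: 0.0
[609.48760843 -12.05010429 137.17925048] [-0.05  0.8  -0.01  1.7   0.01  0.64 -1.62]
[[283.19726896 178.99848725]
 [281.21395955 180.05550755]]
```

View pics/a.png

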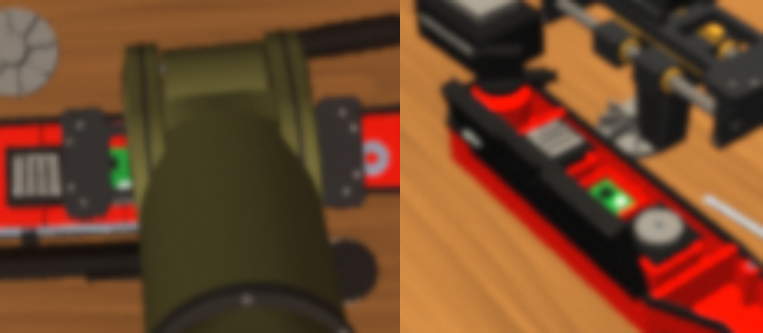

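The tool stands above the buzzer with its long axis along the housing (left half). The cover and modules are unchanged.

```bash

python3 -m pendant '[{"translation":[2,-3,20],"twist":[0,0,0]},{"translation":[2,-3,40],"twist":[0,0,0]},{"translation":[2,-3,60],"twist":[0,0,0]},{"translation":[2,-3,70],"twist":[0,0,0]},{"translation":[2,-3,70],"twist":[0,0,0]}]'
python3 -m pendant '[{"translation":[0,0,4],"twist":[0,0,0]},{"translation":[0,0,8],"twist":[0,0,0]},{"translation":[0,0,12],"twist":[0,0,0]},{"translation":[0,0,15],"twist":[0,0,0]},{"translation":[0,0,15],"twist":[0,0,0]}]'
```

```text
t: 3.1
tool_pos: [612.5, -8.4, 68.1]
eef_rot: [3.141, 0.026, -0.003]
force: [-0.1, 0.1, -0.5]
grip_width: 0.4
grasp_force: 0.0
t: 3.6
tool_pos: [613.8, -7.5, 54.1]
eef_rot: [3.141, 0.028, 0.002]
force: [-0.7, -0.6, 2.1]
grip_width: 0.5
grasp_force: 1.3
```

```bash

python3 -m pendant '[{"translation":[-2,0,2],"twist":[0,0,0]},{"translation":[-2,0,4],"twist":[0,0,0]},{"translation":[-2,0,6],"twist":[0,0,0]},{"translation":[-2,0,6],"twist":[0,0,0]},{"translation":[-2,0,6],"twist":[0,0,0]}]'
```

```text
t: 4.1
tool_pos: [613.8, -7.5, 50.4]
eef_rot: [3.141, 0.027, 0.009]
force: [-1.3, 0.3, 16.4]
grip_width: 0.1
grasp_force: 7.9
```

```bash

python3 -m pendant '[{"translation":[0,0,1],"twist":[0,0,0]},{"translation":[0,0,3],"twist":[0,0,0]},{"translation":[0,0,3],"twist":[0,0,0]},{"translation":[0,0,3],"twist":[0,0,0]}]'
```

```text
t: 4.5
tool_pos: [613.9, -7.5, 50.2]
eef_rot: [3.141, 0.027, 0.01]
force: [-6.7, 0.6, 36.8]
grip_width: 0.6
grasp_force: 18.6
```

```bash

python3 -m pendant '[{"translation":[0,0,-15],"twist":[0,0,0]},{"translation":[0,0,-30],"twist":[0,0,0]},{"translation":[0,-30,-35],"twist":[0,0,0]},{"translation":[-1,-65,-35],"twist":[0,0,0]},{"translation":[-1,-100,-35],"twist":[0,0,0]}]'
python3 -m pendant '[{"translation":[0,-23,0],"twist":[0,0,0]},{"translation":[0,-23,6],"twist":[0,0,0]},{"translation":[0,-23,12],"twist":[0,0,0]},{"translation":[0,-23,12],"twist":[0,0,0]}]'
```

```text
t: 5.0
tool_pos: [608.6, 93.2, 80.2]
eef_rot: [3.141, 0.026, 0.001]
force: [0.0, -0.5, -0.1]
grip_width: 0.5
grasp_force: 0.0
t: 5.4
tool_pos: [607.4, 112.8, 66.6]
eef_rot: [3.139, 0.024, -0.004]
force: [0.3, -0.0, 0.1]
grip_width: 0.3
grasp_force: 0.0
```

```bash

python3 -m pendant '[{"translation":[3,-2,4],"twist":[0,0,0]},{"translation":[3,-2,8],"twist":[0,0,0]},{"translation":[3,-2,12],"twist":[0,0,0]},{"translation":[3,-2,16],"twist":[0,0,0]},{"translation":[3,-2,19],"twist":[0,0,0]}]'
python3 -m pendant '[{"translation":[0,0,1],"twist":[0,0,0]},{"translation":[0,0,3],"twist":[0,0,0]},{"translation":[0,0,3],"twist":[0,0,0]},{"translation":[0,0,3],"twist":[0,0,0]}]'
```

```text
t: 5.9
tool_pos: [612.0, 116.5, 50.2]
eef_rot: [3.141, 0.026, 0.002]
force: [-8.1, -1.4, 38.2]
grip_width: 0.2
grasp_force: 19.3
t: 6.3
tool_pos: [612.0, 116.5, 50.2]
eef_rot: [3.141, 0.025, 0.004]
force: [-8.3, -2.2, 33.4]
grip_width: 0.2
grasp_force: 16.7
```

```bash

python3 -m pendant '[{"translation":[0,0,-30],"twist":[0,0,0]},{"translation":[0,0,-65],"twist":[0,0,0]},{"translation":[0,10,-105],"twist":[0,0,0]},{"translation":[0,30,-135],"twist":[0,0,0]},{"translation":[-20,50,-160],"twist":[0,0,0]}]'
python3 -m pendant '[{"translation":[-40,12,0],"twist":[0,0,0]},{"translation":[-80,12,0],"twist":[0,0,0]},{"translation":[-110,12,0],"twist":[0,0,0]},{"translation":[-118,12,0],"twist":[0,0,0]},{"translation":[-118,12,20],"twist":[0,0,0]}]'
python3 -m pendant '[{"translation":[0,0,30],"twist":[0,0,0]},{"translation":[0,0,60],"twist":[0,0,0]},{"translation":[0,0,82],"twist":[0,0,0]},{"translation":[0,0,82],"twist":[0,0,0]}]'
python3 - <<'E'
from h import *
s=observe();print(s["tool_pos"],s["joint_pos"].round(2))
a=read_camera("top")["frame"][130:250,200:340]; b=read_camera("side")["frame"][90:240,175:325]
cv2.imwrite("pics/b.png",np.hstack([cv2.resize(a,(400,343)),cv2.resize(b,(343,343))]))
E
```

```text
t: 6.8
tool_pos: [594.6, 66.5, 207.7]
eef_rot: [-3.141, -0.027, -0.009]
force: [0.0, -0.9, 0.1]
grip_width: 0.3
grasp_force: 0.0
t: 7.3
tool_pos: [475.2, 53.1, 187.3]
eef_rot: [-3.141, -0.027, -0.007]
force: [0.9, 0.6, -1.6]
grip_width: 0.4
grasp_force: 0.0
t: 7.7
tool_pos: [473.8, 52.9, 101.3]
eef_rot: [3.141, 0.028, -0.006]
force: [-0.2, -0.5, -0.3]
grip_width: 0.3
grasp_force: 0.0
[473.82788722  52.9168793  101.34751255] [-0.21  0.75  0.01  2.12 -0.02  0.27 -1.74]
```

View pics/b.png

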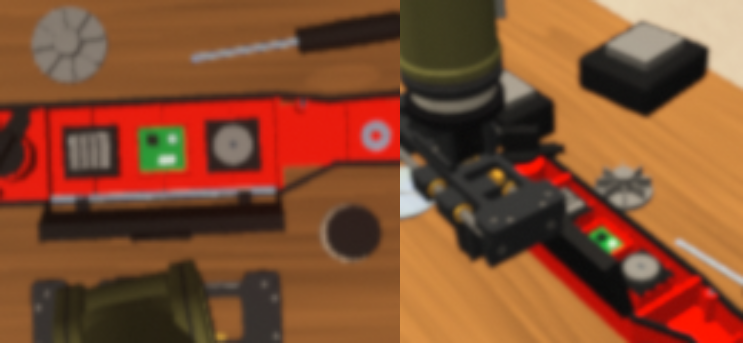

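```bash

python3 -m pendant '[{"translation":[12,0,0],"twist":[0,0,0]},{"translation":[24,0,0],"twist":[0,0,0]},{"translation":[36,0,0],"twist":[0,0,0]},{"translation":[48,0,0],"twist":[0,0,0]},{"translation":[60,0,0],"twist":[0,0,0]}]'
python3 -m pendant '[{"translation":[5,0,0],"twist":[0,0,0]},{"translation":[10,0,0],"twist":[0,0,0]},{"translation":[15,0,-2],"twist":[0,0,0]},{"translation":[20,0,-4],"twist":[0,0,0]}]'
```

```text
t: 8.3
tool_pos: [533.8, 54.0, 105.3]
eef_rot: [3.141, 0.028, -0.002]
force: [-4.5, -0.4, 3.8]
grip_width: 0.5
grasp_force: 2.3
t: 8.7
tool_pos: [553.1, 54.4, 107.5]
eef_rot: [3.141, 0.028, -0.005]
force: [-2.6, -0.4, -1.9]
grip_width: 0.4
grasp_force: 1.9
```

Now follow the arc: (569,107), (590,101), (607,88), (618,75), (628,60).

```bash

python3 -m pendant '[{"translation":[8,0,0],"twist":[0,0,0]},{"translation":[16,0,0],"twist":[0,0,0]},{"translation":[24,0,2],"twist":[0,0,0]},{"translation":[32,0,4],"twist":[0,0,0]},{"translation":[39,0,7],"twist":[0,0,0]}]'
python3 -m pendant '[{"translation":[8,0,5],"twist":[0,0,0]},{"translation":[15,0,11],"twist":[0,0,0]},{"translation":[21,0,18],"twist":[0,0,0]},{"translation":[26,0,25],"twist":[0,0,0]}]'
```

```text
t: 9.2
tool_pos: [593.7, 55.2, 100.3]
eef_rot: [3.141, 0.028, -0.001]
force: [-4.6, -0.3, 0.1]
grip_width: 0.5
grasp_force: 1.7
t: 9.6
tool_pos: [620.4, 55.8, 75.3]
eef_rot: [-3.141, -0.028, -0.002]
force: [-2.3, 0.0, 2.0]
grip_width: 0.3
grasp_force: 1.6
```

```bash

python3 -m pendant '[{"translation":[3,0,4],"twist":[0,0,0]},{"translation":[5,0,8],"twist":[0,0,0]},{"translation":[7,0,12],"twist":[0,0,0]},{"translation":[9,0,16],"twist":[0,0,0]},{"translation":[9,0,18],"twist":[0,0,0]}]'
python3 -m pendant '[{"translation":[0,0,1],"twist":[0,0,0]},{"translation":[0,0,2],"twist":[0,0,0]},{"translation":[0,0,2],"twist":[0,0,0]}]'
```

```text
t: 10.1
tool_pos: [628.3, 55.9, 60.1]
eef_rot: [-3.141, -0.027, -0.0]
force: [-11.2, 0.9, 34.6]
grip_width: 0.1
grasp_force: 17.3
t: 10.4
tool_pos: [628.3, 55.9, 60.1]
eef_rot: [-3.141, -0.027, -0.002]
force: [-11.4, 0.8, 33.8]
grip_width: 0.4
grasp_force: 17.0
```

```bash

python3 -m pendant '[{"translation":[0,0,-30],"twist":[0,0,0]},{"translation":[0,0,-65],"twist":[0,0,-6]},{"translation":[-20,0,-95],"twist":[0,0,-14]},{"translation":[-55,0,-115],"twist":[0,0,-22]},{"translation":[-95,0,-130],"twist":[0,0,-30]}]' 50 20
python3 -m pendant '[{"translation":[0,0,0],"twist":[0,0,-8]},{"translation":[0,0,0],"twist":[0,0,-16]},{"translation":[0,0,0],"twist":[0,0,-24]},{"translation":[0,0,0],"twist":[0,0,-32]},{"translation":[0,0,0],"twist":[0,0,-40]}]'
python3 -m pendant '[{"translation":[0,0,0],"twist":[0,0,-8]},{"translation":[0,0,0],"twist":[0,0,-16]},{"translation":[0,0,0],"twist":[0,0,-24]},{"translation":[0,0,0],"twist":[0,0,-32]},{"translation":[0,0,0],"twist":[0,0,-40]}]'
python3 -m pendant '[{"translation":[0,0,0],"twist":[0,0,-8]},{"translation":[0,0,0],"twist":[0,0,-16]},{"translation":[0,0,0],"twist":[0,0,-24]},{"translation":[0,0,0],"twist":[0,0,-32]},{"translation":[0,0,0],"twist":[0,0,-40]}]'
python3 - <<'E'
from h import *
s=observe();print(s["tool_pos"],s["eef_rot"],s["joint_pos"].round(2)); print(cv2.Rodrigues(s["eef_rot"])[0].round(3))
c=read_camera("top")
print(proj(c,[[608.8,188.8,103],[608.8,188.8,76],[608.8,188.8,60]]))
a=c["frame"][150:220,175:255]; b=read_camera("side")["frame"][120:190,195:275]
cv2.imwrite("pics/c.png",np.hstack([cv2.resize(a,(400,350),interpolation=2),cv2.resize(b,(400,350),interpolation=2)]))
E
```

```text
t: 10.9
tool_pos: [535.1, 54.5, 187.4]
eef_rot: [3.024, 0.848, 0.011]
force: [-0.8, -0.4, 0.3]
grip_width: 38.2
grasp_force: 0.0
t: 11.4
tool_pos: [534.6, 54.4, 186.0]
eef_rot: [2.552, 1.831, 0.005]
force: [-0.2, -0.8, -0.1]
grip_width: 43.8
grasp_force: 0.0
t: 11.9
tool_pos: [534.6, 54.4, 185.9]
eef_rot: [1.772, 2.592, 0.004]
force: [-0.4, -0.2, -0.1]
grip_width: 44.4
grasp_force: 0.0
t: 12.4
tool_pos: [534.5, 54.4, 185.9]
eef_rot: [0.779, 3.041, 0.003]
force: [0.3, 0.1, -0.3]
grip_width: 44.3
grasp_force: 0.0
[534.47372675  54.35640935 185.85170099] [7.78852292e-01 3.04147696e+00 2.90255313e-03] [ 0.25  0.74 -0.74  1.87  0.69  0.8   0.21]
[[-0.877  0.481  0.002]
 [ 0.481  0.877  0.001]
 [-0.001  0.002 -1.   ]]
[[197.79005531 182.57650465]
 [199.53282064 183.12222771]
 [200.52918882 183.43422674]]
```

View pics/c.png

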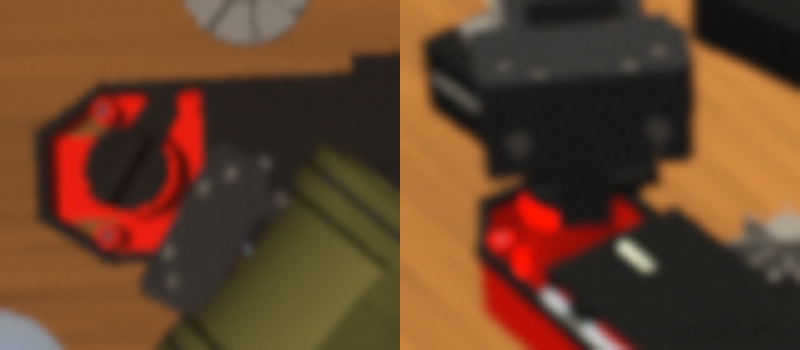

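The cover is shut and the knob disc centre is at about crop (127,168), i.e. pixel (200.4,183.6). The nose points up and to the right, near crop (162,100). I'll measure its angle.

```bash
python3 - <<'E'
from h import *
c=read_camera("top"); f=c["frame"]
big=cv2.resize(f,None,fx=6,fy=6,interpolation=cv2.INTER_CUBIC); 
v=big.max(2)
red=big[:,:,2]
# dark mask polar about disc centre at disc level
for z,cx in((72,(608.8,188.8)),):
  for r in (26,30,34,38,42):
    ang=np.arange(20,110,1.)
    P=[[cx[0]+r*np.sin(np.radians(a)),cx[1]-r*np.cos(np.radians(a)),z] for a in ang]
    q=proj(c,P); val=cv2.remap(f[:,:,2],q[:,0].astype(np.float32)[None],q[:,1].astype(np.float32)[None],cv2.INTER_LINEAR)[0]
    print(r,[(int(a),int(x)) for a,x in zip(ang[::5],val[::5])])
# disc centre: red->dark fit
g=cv2.inRange(f,(0,0,0),(70,70,75))
roi=np.zeros_like(g);roi[170:197,188:213]=1
n,l,st,ce=cv2.connectedComponentsWithStats(g*roi)
k=np.argmax(st[1:,4])+1; print(st[k],ce[k])
for u in range(168,200): print(u,''.join('#' if x<75 else '.' for x in f[u,185:222,2]))
E
```

```text
26 [(20, 152), (25, 161), (30, 155), (35, 130), (40, 86), (45, 49), (50, 41), (55, 40), (60, 39), (65, 40), (70, 53), (75, 101), (80, 158), (85, 182), (90, 161), (95, 134), (100, 147), (105, 174)]
30 [(20, 211), (25, 222), (30, 223), (35, 207), (40, 149), (45, 71), (50, 43), (55, 39), (60, 40), (65, 45), (70, 76), (75, 147), (80, 209), (85, 224), (90, 205), (95, 175), (100, 175), (105, 177)]
34 [(20, 232), (25, 233), (30, 233), (35, 229), (40, 194), (45, 106), (50, 49), (55, 40), (60, 40), (65, 44), (70, 80), (75, 149), (80, 187), (85, 188), (90, 180), (95, 156), (100, 139), (105, 156)]
38 [(20, 195), (25, 223), (30, 230), (35, 232), (40, 222), (45, 174), (50, 98), (55, 50), (60, 40), (65, 40), (70, 50), (75, 71), (80, 84), (85, 81), (90, 76), (95, 73), (100, 69), (105, 80)]
42 [(20, 75), (25, 123), (30, 178), (35, 212), (40, 229), (45, 222), (50, 165), (55, 70), (60, 41), (65, 45), (70, 54), (75, 68), (80, 82), (85, 91), (90, 93), (95, 94), (100, 89), (105, 74)]
[193 170  17  21 234] [201.13247863 181.09401709]
168 ........#####......######......######
169 .......##...........#####.
[... 571 characters left out ...]
##############........######
184 ........###############........####..
185 ........###############.......#####..
186 .........##############........######
187 .........#############.....##...#####
188 .........############......##...#####
189 ..........###########.....###########
190 #...........######........###########
191 #.........................###########
192 #.........................###########
193 #.........................###########
194 ##........................###########
195 .###.....................############
196 ...###...................############
197 ....####................#############
198 ......###...............#############
199 .......##...............#############
```

```bash

python3 -m pendant '[{"translation":[0,35,10],"twist":[0,0,0]},{"translation":[0,75,20],"twist":[0,0,0]},{"translation":[0,115,35],"twist":[0,0,0]},{"translation":[0,145,50],"twist":[0,0,3]},{"translation":[0,153,60],"twist":[0,0,3]}]'
python3 -m pendant '[{"translation":[0,0,0],"twist":[0,0,0]},{"translation":[0,0,0],"twist":[0,0,0]}]'
```

```text
t: 13.05
tool_pos: [608.3, 192.7, 125.1]
eef_rot: [0.866, 3.019, 0.006]
force: [-1.5, -0.5, 0.1]
grip_width: 44.0
grasp_force: 0.0
t: 13.25
tool_pos: [607.1, 186.2, 125.6]
eef_rot: [0.868, 3.019, -0.003]
force: [0.4, -0.6, 0.2]
grip_width: 44.2
grasp_force: 0.0
```

```bash

python3 -m pendant '[{"translation":[0,2,10],"twist":[0,0,0]},{"translation":[0,2,20],"twist":[0,0,0]},{"translation":[0,2,30],"twist":[0,0,0]},{"translation":[0,2,40],"twist":[0,0,0]},{"translation":[0,2,45],"twist":[0,0,0]}]'
python3 -m pendant '[{"translation":[0,0,0],"twist":[0,0,0]},{"translation":[0,0,0],"twist":[0,0,0]},{"translation":[0,0,0],"twist":[0,0,0]},{"translation":[0,0,0],"twist":[0,0,0]},{"translation":[0,0,0],"twist":[0,0,0]}]' 0 12
```

```text
t: 13.75
tool_pos: [607.8, 189.0, 79.2]
eef_rot: [-0.865, -3.019, 0.002]
force: [0.7, -0.7, -0.9]
grip_width: 44.2
grasp_force: 0.0
t: 14.25
tool_pos: [608.2, 189.0, 81.1]
eef_rot: [0.866, 3.02, -0.002]
force: [-1.8, -1.5, 3.3]
grip_width: 12.1
grasp_force: 12.0
```

```bash

python3 -m pendant '[{"translation":[0,0,0],"twist":[0,0,6]},{"translation":[0,0,0],"twist":[0,0,12]},{"translation":[0,0,0],"twist":[0,0,18]},{"translation":[0,0,0],"twist":[0,0,24]},{"translation":[0,0,0],"twist":[0,0,30]}]' 0 20
python3 -m pendant '[{"translation":[0,0,0],"twist":[0,0,6]},{"translation":[0,0,0],"twist":[0,0,12]},{"translation":[0,0,0],"twist":[0,0,18]},{"translation":[0,0,0],"twist":[0,0,24]},{"translation":[0,0,0],"twist":[0,0,27]}]'
python3 -m pendant '[{"translation":[0,0,0],"twist":[0,0,0]},{"translation":[0,0,0],"twist":[0,0,0]}]'
python3 - <<'E'
from h import *
s=observe(); print(cv2.Rodrigues(s["eef_rot"])[0].round(3),s["torque"],s["joint_pos"].round(2))
a=read_camera("top")["frame"][140:230,170:270]; b=read_camera("side")["frame"][120:190,195:275]
cv2.imwrite("pics/d.png",np.hstack([cv2.resize(a,(400,360),interpolation=2),cv2.resize(b,(400,360),interpolation=2)]))
E
```

```text
t: 14.75
tool_pos: [609.2, 189.9, 81.1]
eef_rot: [1.623, 2.689, 0.002]
force: [1.5, -0.2, -0.3]
grip_width: 11.6
grasp_force: 20.0
t: 15.25
tool_pos: [610.3, 190.2, 81.1]
eef_rot: [2.204, 2.236, 0.006]
force: [3.7, 0.4, -2.6]
grip_width: 11.6
grasp_force: 20.0
t: 15.45
tool_pos: [610.3, 190.2, 81.1]
eef_rot: [2.2, 2.241, 0.006]
force: [6.2, 1.6, -2.6]
grip_width: 11.8
grasp_force: 20.0
[[-0.019  1.     0.004]
 [ 1.     0.019  0.002]
 [ 0.001  0.004 -1.   ]] [ 0.16656197 -1.3122461  -0.02810788] [-0.17  0.93 -0.38  1.63  0.49  0.67 -0.78]
```

View pics/d.png

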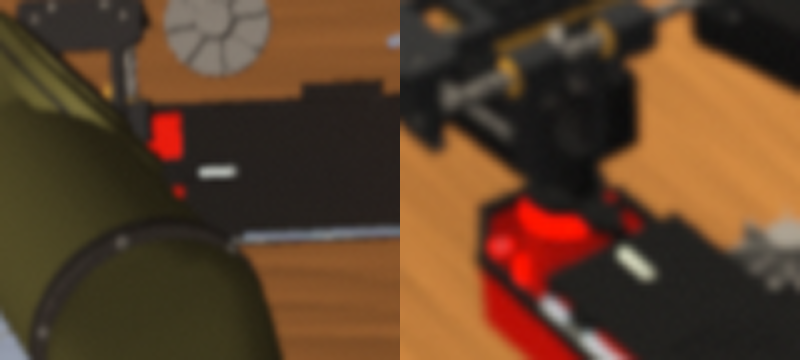

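The nose (dark band at rows 160–185, top crop) lies in line with the rib at row 172. The side view agrees. Now I press down while gripping.

```bash

python3 -m pendant '[{"translation":[0,0,2],"twist":[0,0,0]},{"translation":[0,0,4],"twist":[0,0,0]},{"translation":[0,0,6],"twist":[0,0,0]},{"translation":[0,0,9],"twist":[0,0,0]},{"translation":[0,0,10],"twist":[0,0,0]}]' 0 40
python3 -m pendant '[{"translation":[0,0,2],"twist":[0,0,0]},{"translation":[0,0,2],"twist":[0,0,0]},{"translation":[0,0,2],"twist":[0,0,0]}]'
```

```text
t: 16.05
tool_pos: [610.4, 190.3, 73.5]
eef_rot: [2.2, 2.24, 0.006]
force: [0.2, -1.5, 20.5]
grip_width: 11.8
grasp_force: 40.0
t: 16.35
tool_pos: [610.5, 190.3, 73.4]
eef_rot: [2.199, 2.239, 0.007]
force: [-2.4, -2.7, 26.7]
grip_width: 11.7
grasp_force: 40.0
```

```bash

python3 -m pendant '[{"translation":[0,0,-2],"twist":[0,0,0]},{"translation":[0,0,-2],"twist":[0,0,0]},{"translation":[0,0,-2],"twist":[0,0,0]},{"translation":[0,0,-2],"twist":[0,0,0]}]' 45 20
python3 -m pendant '[{"translation":[0,0,-12],"twist":[0,0,0]},{"translation":[0,0,-25],"twist":[0,0,0]},{"translation":[0,0,-38],"twist":[0,0,0]},{"translation":[0,0,-38],"twist":[0,0,0]}]'
python3 -m pendant '[{"translation":[0,0,0],"twist":[0,0,0]},{"translation":[0,0,0],"twist":[0,0,0]},{"translation":[0,0,0],"twist":[0,0,0]},{"translation":[0,0,0],"twist":[0,0,0]},{"translation":[0,0,0],"twist":[0,0,0]}]' 0
```

```text
t: 16.75
tool_pos: [607.6, 189.5, 70.0]
eef_rot: [-2.201, -2.241, 0.003]
force: [-0.4, -0.4, 0.6]
grip_width: 39.8
grasp_force: 0.0
t: 17.15
tool_pos: [610.1, 190.5, 111.6]
eef_rot: [2.201, 2.239, 0.007]
force: [0.9, -0.4, 0.1]
grip_width: 39.7
grasp_force: 0.0
t: 17.65
tool_pos: [608.3, 189.6, 108.4]
eef_rot: [-2.202, -2.241, 0.001]
force: [0.7, -0.2, 1.0]
grip_width: 1.9
grasp_force: 0.0
```

```bash

python3 -m pendant '[{"translation":[0,0,4],"twist":[0,0,0]},{"translation":[0,0,8],"twist":[0,0,0]},{"translation":[0,0,12],"twist":[0,0,0]},{"translation":[0,0,15],"twist":[0,0,0]},{"translation":[0,0,15],"twist":[0,0,0]}]'
```

```text
t: 18.15
tool_pos: [608.6, 189.8, 95.8]
eef_rot: [2.201, 2.24, 0.001]
force: [-3.7, -2.6, 16.6]
grip_width: 0.2
grasp_force: 7.9
```

```bash

python3 -m pendant '[{"translation":[0,0,1],"twist":[0,0,0]},{"translation":[0,0,2],"twist":[0,0,0]},{"translation":[0,0,2],"twist":[0,0,0]},{"translation":[0,0,2],"twist":[0,0,0]}]'
python3 -m pendant '[{"translation":[0,0,-15],"twist":[0,0,0]},{"translation":[0,0,-35],"twist":[0,0,0]},{"translation":[0,0,-65],"twist":[0,0,0]},{"translation":[0,0,-95],"twist":[0,0,0]},{"translation":[0,30,-110],"twist":[0,0,0]}]'
python3 -m pendant '[{"translation":[0,-40,0],"twist":[0,0,0]},{"translation":[0,-80,0],"twist":[0,0,0]},{"translation":[0,-120,0],"twist":[0,0,0]},{"translation":[0,-150,0],"twist":[0,0,0]},{"translation":[0,-150,0],"twist":[0,0,0]}]'
python3 - <<'E'
from h import *
a=read_camera("top")["frame"][140:230,170:270]; b=read_camera("side")["frame"][120:190,195:275]
cv2.imwrite("pics/e.png",np.hstack([cv2.resize(a,(400,360),interpolation=2),cv2.resize(b,(400,360),interpolation=2)]))
E
```

```text
t: 18.55
tool_pos: [608.8, 190.0, 95.6]
eef_rot: [2.201, 2.239, 0.002]
force: [-7.1, -4.2, 27.0]
grip_width: 0.4
grasp_force: 13.7
t: 19.05
tool_pos: [636.3, 191.7, 204.4]
eef_rot: [-2.196, -2.244, 0.0]
force: [1.4, 1.9, 0.1]
grip_width: 0.2
grasp_force: 0.0
t: 19.55
tool_pos: [483.9, 187.4, 201.7]
eef_rot: [-2.196, -2.245, 0.007]
force: [0.6, -0.4, 0.4]
grip_width: 0.3
grasp_force: 0.0
```

View pics/e.png

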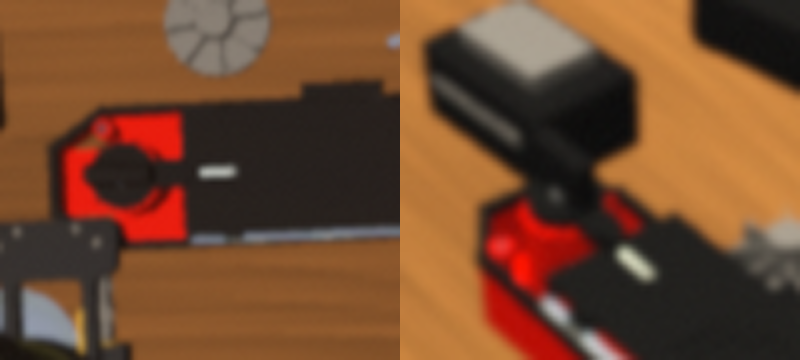

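The nose is in line with the rib (both at crop row ~173), the cover is shut and the arm is clear. The knob stalled at 27 N, against about 8 N of travel resistance, so it is home.

```bash
python3 -m pendant '[{"translation":[0,0,0],"twist":[0,0,0]},{"translation":[0,0,0],"twist":[0,0,0]}]'; python3 -c "
from workcell import *
print(sign_off())"
```

```text
t: 19.85
tool_pos: [489.7, 187.6, 201.6]
eef_rot: [2.203, 2.239, 0.002]
force: [-0.1, -0.7, -0.4]
grip_width: 0.4
grasp_force: 0.0
the job is handed in; nothing more can be done
None
```

I finished the job and handed it in at about 20 s of the 58 s allowed: switch and buzzer pressed home, cover shut, knob turned in line with the rib and then pressed home; sign-off returned no verdict.

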